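# Switch on the patio griddle under its push-to-open cover

## Task

Switch the griddle on using presses and pushes only: press down on the near edge of the closed cover of the switch box so that its catch lets go and the cover springs ajar by itself, push the cover wide open until it stays back, then push the toggle lever inside fully across to its other side. Do not grip or pinch the cover or the lever, and leave everything else on the cart where it is.

Things in the scene. Friction and masses are not known exactly. Their poses are not given: they have to be found in the camera images.
- griddle: Electric griddle, does not slide. Origin on the cart top under the centre of its grey switch box; x from the front to the hot plate, y left as seen from the front, z up. Switch box 112 mm (x) by 172 mm (y), rim 95 mm high; below the cover it is open: inside 100 by 160 mm, walls 6 mm, floor at 37 mm. Hot plate at x = 70 to 310 mm, 420 mm wide, rim 72 mm high.
- cover (a joint): Angle of the switch box's cover, rad: flat flap, top flush with the rim, hinged on the far side. 0 = shut and latched, negative = pressed in. Pressed to its stop (-0.08; 3 to 6 N, 6 mm at cover_press) the catch lets go and a spring lifts it, following the finger, to rest ajar at 0.7. From there it pushes on easily; past upright (1.57) it falls back to its stop at 2.0 and stays.
- cover_press (a point): Place to press: centre of a thin dark disc, 22 mm across, on the upper sheet of the cover (aluminium, 154 mm wide; the cover is 96 mm from hinge to free edge, 8 mm thick), 75 mm from the hinge axis, midway along the width; the point lies on the upper face and moves with the cover.
- cover_edge (a point): Middle of the free edge of the cover, a slippery steel rod 8 mm in diameter, 150 mm long, 92 mm from the hinge axis; moves with the cover. With the cover ajar it is about 60 mm above the rim.
- cover_hinge (a point): Middle of the hinge axis of the cover, at rim height (95 mm), 49 mm behind the griddle's origin along its x; the axis runs along the griddle's y. The cover's lower sheet is black plastic, 66 x 146 mm. Beneath the cover a small latch housing with its catch stands inside the box at the front wall (griddle x = -48 to -31, y = 30 to 75 mm, up to 84 mm high).
- lever (a joint): Angle of the toggle lever in the switch box, rad: 0 to 0.12 at the start = off, leaning 0.45 rad to the left (griddle's +y); 0.9 = on, leaning 0.45 rad to the right. Stiff by friction (about 2.5 N at 20 mm above the pivot), stays where it is left. Pivot on the griddle's z axis, 40 mm above the cart, turning in the griddle's y-z plane.
- lever_tip (a point): Top end of the toggle lever, 38 mm from its pivot. The steel paddle is 18 mm (griddle's x) by 12 mm (y) and 28 mm long, ending at this point, 17 mm or more below the rim. Elsewhere in the box a thin sprung lifting arm rises beside the right wall near the hinge (griddle x = 15 to 49, y = -71 to -65 mm).
- spatula: Steel spatula, 300 mm long, lying across the hot plate; bystander. Origin at its middle, underside.
- bowl: Empty stoneware bowl, 120 mm across, 55 mm high, left of the switch box; bystander. Origin at the centre of its foot.
- brush: Silicone brush, 220 mm long, lying right of the switch box; bystander. Origin at its middle, underside.
- basket: White plastic tortilla basket, 190 x 190 x 70 mm, far left; bystander. Origin at the centre of its underside.
- oil: Oil bottle, 60 mm across, 190 mm high, on the right; bystander. Origin at the centre of its foot.
- shaker: Glass shaker, 44 mm across, 90 mm high, on the right; bystander. Origin at the centre of its foot.
- plate: White plate, 180 mm across, on the left; bystander. Origin at the centre of its foot.

How it is judged:
On the way, in this order (a step that is already met when the one before it is completed fails the run):
1. the cover, pressed and released, stands ajar (value of joint cover between 0.5 and 1 rad and value of joint lever below 0.3 rad), for 0.2 s.
2. the cover is wide open, past upright (value of joint cover above 1.65 rad and value of joint lever below 0.3 rad), for 0.2 s.
3. the lever is across on its other side (value of joint lever above 0.72 rad and value of joint cover above 1.65 rad), for 0.2 s.
At the end, for the whole second after the job is handed in: The cover is open past 1.65 rad, the lever is past 0.72 rad (of 0.9), and every other thing lies within 30 mm of where it stood (all of step 3 and value of joint cover below 2.1 rad and distance of each of spatula, bowl, brush, basket, oil, shaker, plate from where it was at the start of the episode below 0.03 m); the robot touches nothing.
It fails at once if a bystander is moved by more than 30 mm or lifted (distance of any of spatula, bowl, brush, basket, oil, shaker, plate from where it was at the start of the episode above 0.03 m).
It fails at once if the cover is pinched between the fingers (both faces above 3 N) (contact force between the fingers and cover_c1 above 3 N and contact force between the fingers and cover_c2 above 3 N).
It fails at once if the lever is pinched between the fingers (both halves above 3 N) (contact force between the fingers and lever_c1 above 3 N and contact force between the fingers and lever_c2 above 3 N).
It also fails if it takes over 48 s, if anything falls off the work surface, if the arm or the gripper's body presses on something with over 40 N, if the wrist force passes 120 N, or if a joint passes its speed limit or range.

## Robot

A 6-joint arm with a two-finger parallel gripper is mounted at the origin on the work surface. World frame = base frame: x ahead of the robot, y to its left, z up, the work surface at z = 0. Lengths are in m, angles in rad, forces in N, time in s.
With the tool pointing down it reaches from about 0.375 to 0.975 m from the base axis. Payload 3.8 kg.
Tool frame: the origin (TCP) lies on the centre line of the jaws, within the pads' length; the fingertips stand 8 mm ahead of it and the grasp point (between the pads) lies 11 mm behind it; z points along the fingers, y is the direction in which the jaws open and shut (so a half turn about z gives the same grasp; the last joint's range is limited). The gripper opens to 85 mm and grips with 20 to 120 N. Pads are 22 mm wide; open, the fingers measure 114 mm over their backs; the gripper's body (76 mm by 85 mm) begins 54 mm behind the grasp point. The pads swing forward as they close: fully open they stand 13 mm farther back than shut.
Start: joints at [-1.331, 0.264, 1.604, -0, 1.274, -0.037], TCP at [0.184, -0.649, 0.239] pointing down, gripper open.
Joint ranges: [-2.63, 2.63], [-0.94, 2.18], [0.31, 2.57], [-1.31, 4.45], [0, 2.66], [-2.55, 2.55]. Speed limits (rad/s): [2.57, 2.57, 3.14, 3.14, 3.14, 3.14].

## Interface

Orientations are given as a rotation vector (axis times angle).
In Python, from workcell import * gives the robot as it stands.
- The arm moves only by the tool play_rows, never from a script. Its arguments are lists of equal length, an entry for each row: "slide": the shift along the tool's x, y, z in cm, a list of three; "delta_rot": the turn, a rotation vector about the tool's x, y, z in rad, a list of three. In form: {"slide": [[x, y, z], ...], "delta_rot": [[wx, wy, wz], ...]}. A call has 1 to 12 rows; each row is the pose to reach, as a shift and turn from the pose measured when the call began, along the tool's axes at that moment; what a row does not reach only later rows make up. A row lasts 1/12 s, in which the tool goes at most 41.7 mm and 7.16 degrees, less where a joint would pass 70% of its speed; a pose out of reach is approached as far as the arm can. A call with a gripper value outside its range is refused whole. "hand" is the opening, from 0 (shut) to 1 (fully open), set as the call begins (left out, the last holds). The fingers move at their own pace and stop on an object; "force" is the grip in N (left out, the last holds). Time passes only in rows, so rows that repeat a pose let the fingers close. It gives the time, the measured TCP pose, the force and the opening at its end, in the units of the state.
- read_state(): the state, without advancing time (a new reading comes with each control period).
- read_camera(name): name is "side" or "top"; returns a dict with "image" (400x640x3 uint8, red, green, blue), "depth" (400x640 float32, m along the optical axis (not along the pixel's ray), 0 where there is no reading), "fovy" (degrees; the focal length in pixels is half the picture's height over the tangent of half this angle, whatever the lens; pixels are square), "cx", "cy" (the principal point, pixels), "k1" (the pictures are not rectified: a ray, as slopes to the right and down, at radius r is drawn at 1 + k1 r^2 times it, then the intrinsics apply), "world_from_camera" (4x4, takes a point from camera to world coordinates). Camera axes: x right, y up, looking along -z (the intrinsics and any distortion apply to the point x, -y, -z); pixel columns grow to the right and rows downward; lengths in m; the calibration is good to about 2 mm. A picture is of the moment at which its call begins.
- finish_job(): hands the job in, once; it reports no verdict.
Trained networks look in a picture, given as the dict that the camera call returned (one of the last four; its "shot" number tells which), for a name from the list of things; names that differ only in an ending like _2 or _b are one class to them, and where a whole thing is asked for, a point or a joint stands for the part that bears it (a point fixed in the world has none). Each returns a list of dicts, best first, with "conf" (0 to 1); they miss things now and then, are a little off and sometimes report something else, mostly with a low value. They report only what shows in the picture. A call takes as long as a camera call.
- spot_in(target, picture): "bbox" ([centre column, centre row, width, height] in pixels, round what is visible of it).
- landmark_of(target, picture): "at" ([column, row] in pixels: a listed point, or the origin of a listed thing).
The state is a dict: "time": time; "q": joint angles; "joint_vel": joint speeds; "joint_torque": joint torques, N m; "tool_pos": TCP position; "tcp_rot": TCP orientation; "wrist_force": force on the tool from outside, world axes, zero at the start; "torque": the same for the moment, N m; "width": opening from 0.0 (shut) to 1.0 (fully open).
Only numpy, scipy, OpenCV 4.12 (cv2) and the standard library are available. Lean on these libraries where they do the work, as an engineer would, in place of code of your own. Each camera call takes 0.05 s, during which the arm holds its last target.

## Working session

There is one attempt and no reset: what is moved stays moved. The work goes in short steps, Python scripts to look and compute and a tool call to move; the robot and the scene stay as the last step left them, time stands still between calls to the robot, and variables do not carry over. Pictures are saved under pics/ and viewed, and the job is handed in when it is done.

Besides the shell and the picture viewer there is one more tool, called after "Emit:" as a command line: name --argument value ..., lists and objects as JSON in quotes. play_rows: Moves the arm, as the interface text tells. Its arguments: {"type":"object","properties":{"slide":{"type":"array"},"delta_rot":{"type":"array"},"hand":{"type":"number"},"force":{"type":"number"}},"required":["slide","delta_rot"]}

```bash
mkdir -p pics; ls; cat > h.py <<'E'
from workcell import *
import numpy as np, cv2
from scipy.spatial.transform import Rotation as R
def shot(cam,name):
    p=read_camera(cam); cv2.imwrite('pics/'+name+'.png',p['image'][:,:,::-1]); return p
def ray(p,u,v):
    f=200/np.tan(np.radians(p['fovy'])/2)
    d=np.array([u-p['cx'],v-p['cy']])/f; s=d.copy()
    for _ in range(20): s=d/(1+p['k1']*(s@s))
    return np.array([s[0],-s[1],-1.])
def pt(p,u,v,z=None):
    T=p['world_from_camera']; r=ray(p,u,v)
    if z is not None:
        w=T[:3,:3]@r; return T[:3,3]+w*(z-T[2,3])/w[2]
    ui,vi=int(round(u)),int(round(v))
    a=p['depth'][max(vi-1,0):vi+2,max(ui-1,0):ui+2]; a=a[a>0]
    return T[:3,:3]@(r*np.median(a))+T[:3,3]
def proj(p,w):
    T=p['world_from_camera']; c=T[:3,:3].T@(np.array(w)-T[:3,3])
    s=np.array([c[0],-c[1]])/-c[2]; f=200/np.tan(np.radians(p['fovy'])/2)
    return s*(1+p['k1']*(s@s))*f+[p['cx'],p['cy']]
E
python3 - <<'E'
from h import *
for c in ['top','side']:
    p=shot(c,c+'0'); print(c,p['fovy'],p['k1'],p['world_from_camera'].round(3).tolist())
    for n in ['griddle','cover_press','cover_edge','cover_hinge','bowl','brush','oil','shaker','spatula','plate','basket']:
        for d in landmark_of(n,p)[:2]:
            u,v=d['at']
            print(n,round(d['conf'],2),np.round(d['at'],1),pt(p,u,v).round(4) if 0<=u<640 and 0<=v<400 else '', pt(p,u,v,.095).round(4))
print(read_state())
E
```

```text
pics
top 52.29266587209568 -0.0979126873191612 [[-0.019, 0.98, -0.199, 0.289], [-1.0, -0.02, -0.003, 0.032], [-0.007, 0.199, 0.98, 1.409], [0.0, 0.0, 0.0, 1.0]]
griddle 0.83 [338.  198.4] [ 0.5454 -0.0215  0.097 ] [ 0.5458 -0.0216  0.095 ]
cover_press 0.74 [343.1 198.5] [ 0.5452 -0.0384  0.0948] [ 0.5451 -0.0384  0.095 ]
cover_edge 0.67 [341.4 209.7] [ 0.5117 -0.0328  0.0725] [ 0.5079 -0.0317  0.095 ]
cover_hinge 0.74 [337.8 178.9] [ 0.6113 -0.0227  0.097 ] [ 0.6118 -0.0228  0.095 ]
bowl 0.88 [291.4 209.3] [0.5277 0.1386 0.0055] [0.5125 0.1318 0.095 ]
brush 0.7 [386.7 217.7] [ 0.4893 -0.1908  0.0199] [ 0.4784 -0.1788  0.095 ]
brush 0.21 [194.9 256.1] [0.3698 0.4745 0.0054] [0.3647 0.4462 0.095 ]
oil 0.74 [467.5 236.1] [ 0.4142 -0.451   0.0684] [ 0.4118 -0.4414  0.095 ]
shaker 0.63 [475.1 191.6] [ 0.5684 -0.4973  0.052 ] [ 0.5595 -0.4806  0.095 ]
shaker 0.49 [470.5 236.2] [ 0.4121 -0.4553  0.0844] [ 0.4112 -0.4515  0.095 ]
spatula 0.79 [340.9 142.7] [ 0.7476 -0.0383  0.0661] [ 0.7377 -0.0368  0.095 ]
plate 0.55 [194.1 257.8] [0.3639 0.4766 0.0069] [0.3592 0.4487 0.095 ]
plate 0.26 [46
[... 1241 characters left out ...]
3 -0.0346  0.0961] [ 0.5478 -0.0355  0.095 ]
{'time': 1.2, 'q': array([-1.33088506e+00,  2.63889525e-01,  1.60399634e+00,  2.34660604e-05,
        1.27371302e+00, -3.68747327e-02]), 'joint_vel': array([-0.00029954,  0.00013634, -0.0009038 , -0.00099107, -0.00066201,
        0.00072984]), 'joint_torque': array([ 8.86028556e-04, -5.15071106e+01, -3.67721772e+01,  1.19803276e-04,
        1.07250260e-03,  1.86757541e-05]), 'tool_pos': array([ 0.18447438, -0.64929529,  0.23928876]), 'tcp_rot': array([-3.11154887e+00, -4.33376063e-01, -3.40721084e-05]), 'wrist_force': array([0.84333006, 0.47566686, 0.26442836]), 'torque': array([ 0.006493  , -0.02642619,  0.08768232]), 'width': 1.0010020761665699}
```

View pics.

```bash
python3 - <<'E'
import cv2
a=cv2.imread('pics/top0.png')[110:290,230:430]; cv2.imwrite('pics/t0c.png',cv2.resize(a,None,fx=3.3,fy=3.3,interpolation=cv2.INTER_CUBIC))
a=cv2.imread('pics/side0.png')[110:290,230:430]; cv2.imwrite('pics/s0c.png',cv2.resize(a,None,fx=3.3,fy=3.3,interpolation=cv2.INTER_CUBIC))
E
```

```text
(no output)
```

View pics/t0c.png

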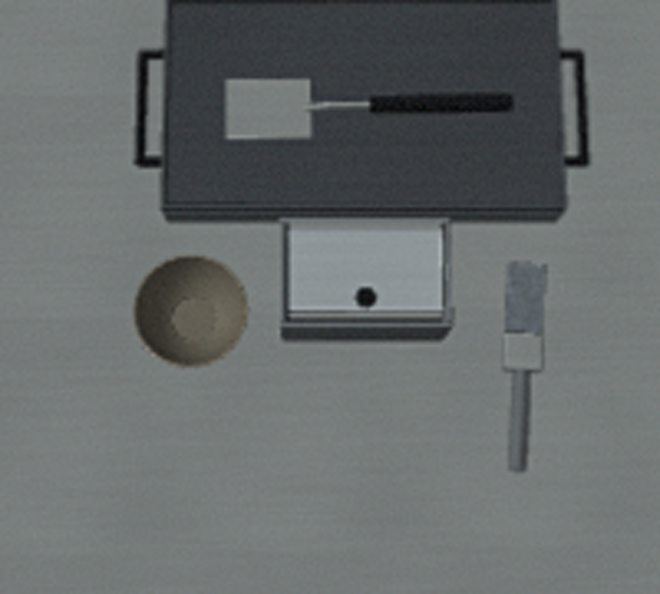

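View pics/s0c.png

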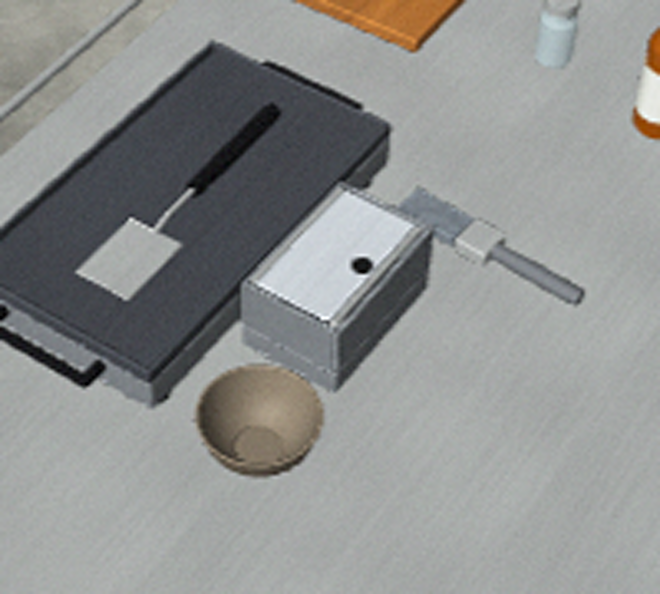

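View pics/top0.png

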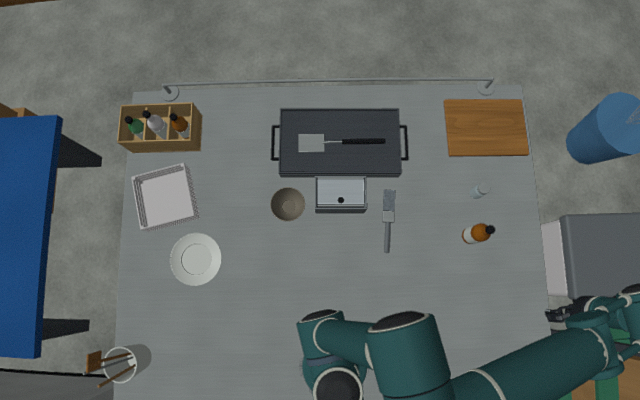

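```bash
python3 - <<'E'
from h import *
t=read_camera('top'); s=read_camera('side')
def c(p,u,v,z=.095): 
    u,v=u/3.3+230-.35,v/3.3+110-.35; return pt(p,u,v,z).round(4)
print('disc',c(t,366,297),c(s,362,265))
for uv in [(282,220),(283,322),(453,320),(451,220)]: print('top',c(t,*uv))
for uv in [(243,284),(336,326),(434,232),(343,185)]: print('side',c(s,*uv))
# griddle plate front edge, top
print(c(t,163,208,.072),c(t,566,208,.072),c(t,168,0,.072),c(t,556,0,.072))
# depth-based: points w/ z in .085-.1 near box
for nm,p in (('t',t),('s',s)):
    P=[]
    for v in range(150,240):
        for u in range(290,400):
            if p['depth'][v,u]>0:
                w=pt(p,u,v); 
                if .088<w[2]<.104 and .4<w[0]<.72 and abs(w[1]+.03)<.15: P.append(w)
    P=np.array(P); print(nm,len(P),P.mean(0), cv2.minAreaRect(P[:,:2].astype(np.float32)*1000), np.percentile(P,[1,99],axis=0))
print(read_state()['time'])
E
```

```text
disc [ 0.5414 -0.0299  0.095 ] [ 0.5394 -0.033   0.095 ]
top [0.6221 0.0524 0.095 ]
top [0.5179 0.0531 0.095 ]
top [ 0.5164 -0.1156  0.095 ]
top [ 0.6187 -0.1179  0.095 ]
side [0.6201 0.0517 0.095 ]
side [0.5185 0.0464 0.095 ]
side [ 0.5042 -0.1103  0.095 ]
side [ 0.6131 -0.1154  0.095 ]
[0.6433 0.175  0.072 ] [ 0.6349 -0.2398  0.072 ] [0.8727 0.1706 0.072 ] [ 0.8646 -0.2436  0.072 ]
t 1754 [ 0.56544257 -0.03027618  0.09587588] ((566.41015625, -31.158546447753906), (169.8881378173828, 111.70233154296875), 88.97269439697266) [[ 0.51066138 -0.11407859  0.09067728]
 [ 0.62190942  0.05356923  0.09874407]]
s 1450 [ 0.56376192 -0.02692366  0.09491321] ((566.2506103515625, -33.30963897705078), (178.0207977294922, 114.42711639404297), 88.81096649169922) [[ 0.50999465 -0.117032    0.08899388]
 [ 0.6214397   0.05435031  0.09826938]]
1.3
```

```bash
cat >> h.py <<'E'
YAW=-0.02; O=np.array([.566,-.0315,0])
def G(x,y,z): # griddle mm -> world
    c,s=np.cos(YAW),np.sin(YAW); return O+np.array([c*x-s*y,s*x+c*y,z])/1000
def plan(target,ang=0):
    """cm slide & rotvec to target world TCP, tool x at YAW+ang, pointing down"""
    st=read_state(); Rt=R.from_rotvec(st['tcp_rot'])
    Rg=R.from_euler('z',YAW+ang)*R.from_rotvec([np.pi,0,0])
    print('slide',(Rt.inv().apply(target-st['tool_pos'])*100).round(2),'rot',(Rt.inv()*Rg).as_rotvec().round(3))
def st():
    s=read_state(); print({k:np.round(s[k],4) for k in('time','tool_pos','tcp_rot','wrist_force','width')})
E
python3 - <<'E'
from h import *
plan(G(-26,0,240)); plan(G(-26,0,150))
E
```

```text
slide [ 51.1  -49.76  -0.07] rot [0.    0.    0.297]
slide [ 51.1  -49.76   8.93] rot [0.    0.    0.297]
```

Emit:
play_rows --slide '[[2.8, -2.8, 0], [5.6, -5.6, 0], [8.4, -8.4, 0], [11.2, -11.2, 0], [14, -14, 0], [16.8, -16.8, 0], [19.6, -19.4, 0], [22.4, -22, 0], [25.2, -24.8, 0], [28, -27.5, 0], [30.8, -30.2, 0], [33.6, -33, 0]]' --delta_rot '[[0, 0, 0.025], [0, 0, 0.05], [0, 0, 0.075], [0, 0, 0.1], [0, 0, 0.125], [0, 0, 0.15], [0, 0, 0.175], [0, 0, 0.2], [0, 0, 0.225], [0, 0, 0.25], [0, 0, 0.275], [0, 0, 0.297]]' --hand 0

```text
time: 2.3
tool_pos: [0.4181, -0.2385, 0.2397]
tcp_rot: [3.141, -0.034, 0.002]
wrist_force: [0.1, -0.1, -0.6]
width: 0.002
```

```bash
python3 - <<'E'
from h import *
plan(G(-26,0,150));st()
E
```

```text
slide [ 11.72 -21.01   8.97] rot [ 0.001 -0.001 -0.002]
{'time': np.float64(2.3), 'tool_pos': array([ 0.4181, -0.2385,  0.2397]), 'tcp_rot': array([ 3.1407e+00, -3.4300e-02,  1.6000e-03]), 'wrist_force': array([ 0.1208, -0.1234, -0.5833]), 'width': np.float64(0.002)}
```

Emit:
play_rows --slide '[[2, -3.5, 0.5], [4, -7, 1.5], [6, -10.5, 3], [8, -14, 5], [10, -17.5, 7], [11.7, -20.5, 8.5], [11.72, -21, 9], [11.72, -21, 9], [11.72, -21, 9]]' --delta_rot '[[0, 0, 0], [0, 0, 0], [0, 0, 0], [0, 0, 0], [0, 0, 0], [0, 0, 0], [0, 0, 0], [0, 0, 0], [0, 0, 0]]'

```text
time: 3.05
tool_pos: [0.5394, -0.031, 0.1493]
tcp_rot: [3.14, -0.031, -0.001]
wrist_force: [0.0, 0.8, 1.4]
width: 0.002
```

```bash
python3 - <<'E'
from h import *
plan(G(-26,0,110));st()
p=shot('side','s1'); print(proj(p,G(-26,0,95)))
cv2.imwrite('pics/s1c.png',cv2.resize(cv2.imread('pics/s1.png')[110:290,230:430],None,fx=3.3,fy=3.3))
E
```

```text
slide [ 0.06 -0.    3.93] rot [0.001 0.001 0.   ]
{'time': np.float64(3.05), 'tool_pos': array([ 0.5394, -0.031 ,  0.1493]), 'tcp_rot': array([ 3.1403e+00, -3.1300e-02, -1.1000e-03]), 'wrist_force': array([0.025 , 0.7673, 1.3744]), 'width': np.float64(0.0015)}
[338.83620808 190.26431751]
```

View pics/s1c.png

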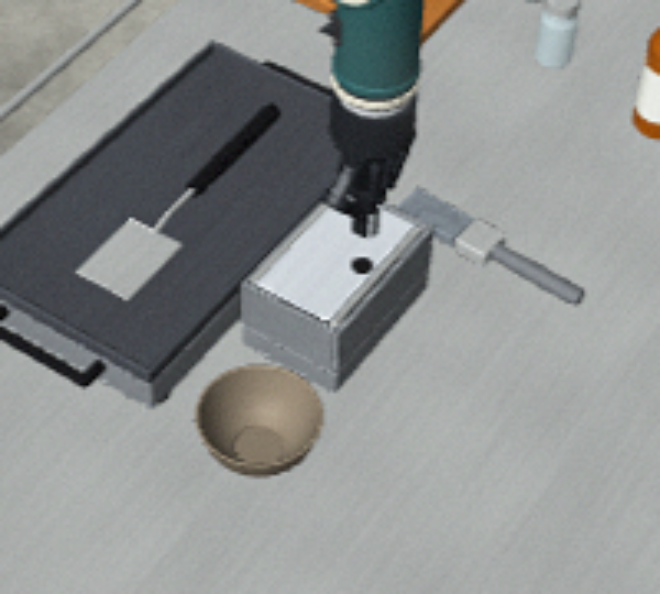

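The closed fingertips stand about 45 mm above the dark disc (crop 362,265), lined up with it. Descending.

Emit:
play_rows --slide '[[0.05, 0, 1.5], [0.05, 0, 3.0], [0.05, 0, 4.0], [0.05, 0, 4.4], [0.05, 0, 4.4]]' --delta_rot '[[0, 0, 0], [0, 0, 0], [0, 0, 0], [0, 0, 0], [0, 0, 0]]'

```text
time: 3.52
tool_pos: [0.5394, -0.0329, 0.1056]
tcp_rot: [3.14, -0.036, -0.001]
wrist_force: [-0.5, -0.4, 0.2]
width: -0.003
```

Emit:
play_rows --slide '[[0, 0, 0.2], [0, 0, 0.4], [0, 0, 0.5], [0, 0, 0.5]]' --delta_rot '[[0, 0, 0], [0, 0, 0], [0, 0, 0], [0, 0, 0]]'

```text
time: 3.85
tool_pos: [0.5401, -0.0335, 0.1017]
tcp_rot: [3.139, -0.036, 0.002]
wrist_force: [-0.2, -2.9, 2.9]
width: -0.001
```

Emit:
play_rows --slide '[[0, 0, 0.2], [0, 0, 0.4], [0, 0, 0.4]]' --delta_rot '[[0, 0, 0], [0, 0, 0], [0, 0, 0]]'

```text
time: 4.1
tool_pos: [0.5403, -0.0335, 0.0983]
tcp_rot: [3.139, -0.036, 0.002]
wrist_force: [-1.2, -0.6, 2.2]
width: 0.003
```

Emit:
play_rows --slide '[[0, 0, 0.2], [0, 0, 0.3], [0, 0, 0.3]]' --delta_rot '[[0, 0, 0], [0, 0, 0], [0, 0, 0]]'

```text
time: 4.35
tool_pos: [0.5405, -0.0335, 0.0972]
tcp_rot: [3.139, -0.035, 0.002]
wrist_force: [-6.3, -1.7, 13.7]
width: -0.0
```

Emit:
play_rows --slide '[[0, 0, -1], [0, 0, -2.5], [0, 0, -4.5], [0, 0, -7], [0, 0, -9.5], [-2, 0, -10.5], [-5, 0, -10.5], [-6.5, 0, -10.5], [-6.5, 0, -10.5]]' --delta_rot '[[0, 0, 0], [0, 0, 0], [0, 0, 0], [0, 0, 0], [0, 0, 0], [0, 0, 0], [0, 0, 0], [0, 0, 0], [0, 0, 0]]'

```text
time: 5.1
tool_pos: [0.4728, -0.0313, 0.2021]
tcp_rot: [3.139, -0.035, 0.001]
wrist_force: [-0.7, -0.3, -0.3]
width: -0.001
```

```bash
python3 - <<'E'
from h import *
plan(G(-65,0,140));st()
p=shot('side','s2'); print(proj(p,G(-21,0,154)))
for n in ['cover_edge','cover_press']: print(n,[(d['at'],d['conf'],pt(p,*d['at'])) for d in landmark_of(n,p)[:2]])
cv2.imwrite('pics/s2c.png',cv2.resize(cv2.imread('pics/s2.png')[90:270,230:430],None,fx=3.3,fy=3.3))
E
```

```text
slide [ 2.81 -0.19  6.21] rot [ 0.002 -0.001 -0.002]
{'time': np.float64(5.1), 'tool_pos': array([ 0.4728, -0.0313,  0.2021]), 'tcp_rot': array([ 3.1392e+00, -3.5200e-02,  8.0000e-04]), 'wrist_force': array([-0.6582, -0.3129, -0.3193]), 'width': np.float64(-0.0012)}
[338.33995248 176.62904794]
cover_edge [([431.2, 145.2], 0.6, array([ 0.40601617, -0.45657249,  0.03723664])), ([343.7, 178.7], 0.57, array([ 0.56961987, -0.11215996,  0.06115524]))]
cover_press [([334.4, 176.8], 0.91, array([ 0.56270626, -0.03748905,  0.13756963]))]
```

View pics/s2c.png

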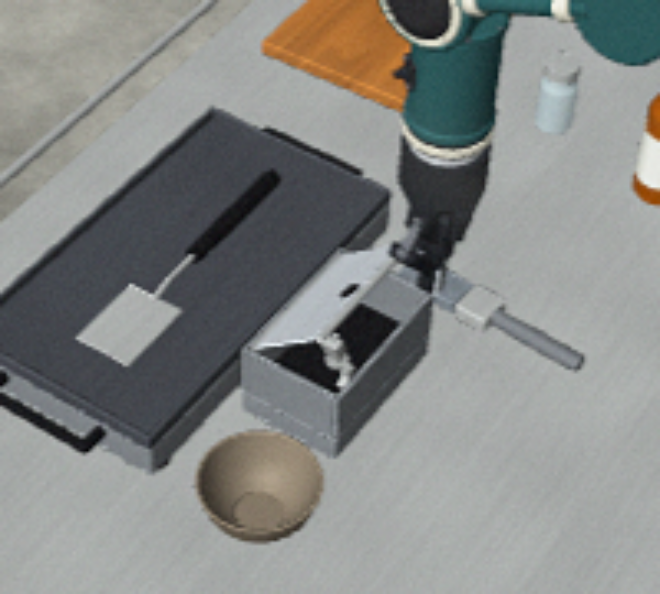

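The cover stands ajar (~0.65 rad): the disc is visible lifted at crop (350,290), and the fingers are clear in front. Now I descend in front of the edge and push.

Emit:
play_rows --slide '[[0.5, -0.2, 2], [1.5, -0.2, 4], [2, -0.2, 5.5], [3.5, -0.2, 5.7], [5, -0.2, 5.7], [6.5, -0.2, 5.7], [7.5, -0.2, 5.7], [8.5, -0.2, 5.7], [9, -0.2, 5.7], [9, -0.2, 5.7]]' --delta_rot '[[0, 0, 0], [0, 0, 0], [0, 0, 0], [0, 0, 0], [0, 0, 0], [0, 0, 0], [0, 0, 0], [0, 0, 0], [0, 0, 0], [0, 0, 0]]'

```text
time: 6.08
tool_pos: [0.568, -0.0318, 0.1457]
tcp_rot: [3.139, -0.035, 0.007]
wrist_force: [-0.8, -0.4, 0.5]
width: 0.003
```

```bash
python3 - <<'E'
from h import *
plan(G(50,0,145));st()
p=shot('side','s3')
cv2.imwrite('pics/s3c.png',cv2.resize(cv2.imread('pics/s3.png')[90:270,230:430],None,fx=3.3,fy=3.3))
E
```

```text
slide [ 4.8  -0.04  0.1 ] rot [ 0.003 -0.005 -0.002]
{'time': np.float64(6.0833), 'tool_pos': array([ 0.568 , -0.0318,  0.1457]), 'tcp_rot': array([ 3.1388, -0.0351,  0.007 ]), 'wrist_force': array([-0.8483, -0.387 ,  0.4907]), 'width': np.float64(0.0028)}
```

View pics/s3c.png

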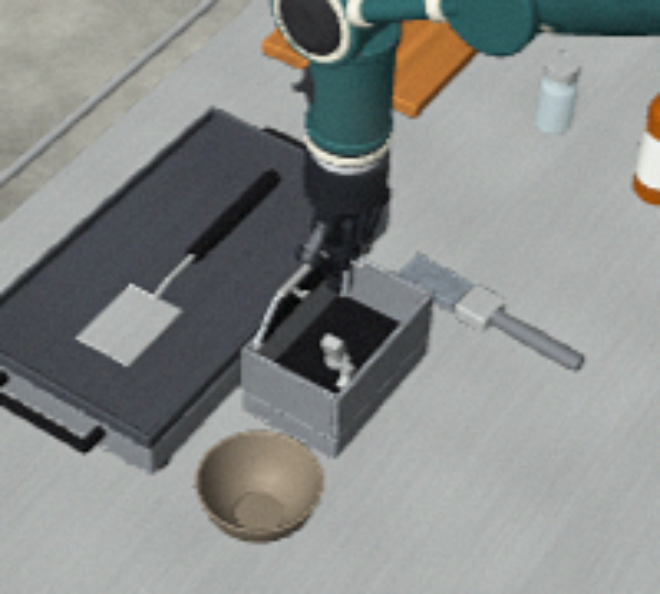

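The cover is at roughly 1.2 rad, riding on the fingers; the lever is visible at (335,350). Pushing on past upright.

Emit:
play_rows --slide '[[1, 0, 0], [2, 0, 0], [3, 0, 0], [4, 0, 0], [4.8, 0, 0], [5.4, 0, 0], [5.4, 0, 0], [4, 0, 0], [1, 0, 0], [-1, 0, -3], [-1, 0, -4]]' --delta_rot '[[0, 0, 0], [0, 0, 0], [0, 0, 0], [0, 0, 0], [0, 0, 0], [0, 0, 0], [0, 0, 0], [0, 0, 0], [0, 0, 0], [0, 0, 0], [0, 0, 0]]'

```text
time: 7.05
tool_pos: [0.5545, -0.0314, 0.1869]
tcp_rot: [3.139, -0.035, 0.003]
wrist_force: [1.5, -0.9, -0.1]
width: -0.001
```

```bash
python3 - <<'E'
from h import *
plan(G(0,45,145));st()
p=shot('side','s4')
for n in ['lever_tip','cover_edge','cover_hinge']: print(n,[(d['at'],d['conf'],pt(p,*d['at'])) for d in landmark_of(n,p)[:2]])
print(proj(p,G(0,16.5,74)))
cv2.imwrite('pics/s4c.png',cv2.resize(cv2.imread('pics/s4.png')[90:270,230:430],None,fx=3.3,fy=3.3))
E
```

```text
slide [ 1.13 -4.52  4.18] rot [ 0.002 -0.002 -0.002]
{'time': np.float64(7.05), 'tool_pos': array([ 0.5545, -0.0314,  0.1869]), 'tcp_rot': array([ 3.1389e+00, -3.5000e-02,  2.7000e-03]), 'wrist_force': array([ 1.5494, -0.8596, -0.1169]), 'width': np.float64(-0.0006)}
lever_tip [([331.4, 197.5], 0.38, array([ 0.56072613, -0.02203823,  0.05588735]))]
cover_edge [([314.6, 156.4], 0.68, array([ 0.64582227, -0.04960091,  0.17147958]))]
cover_hinge [([321.8, 179.0], 0.88, array([ 0.61022842, -0.03941033,  0.09829112]))]
[328.94223513 194.34400443]
```

View pics/s4c.png

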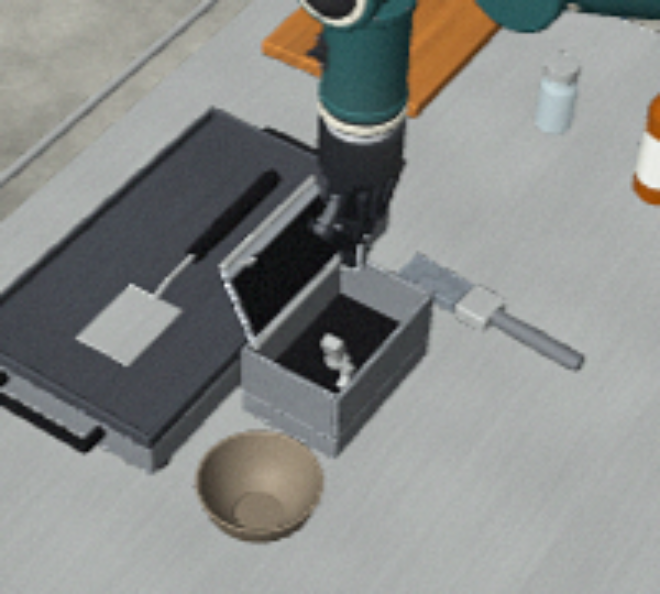

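Cover is back at its stop (~2 rad); the lever still leans left, tip at crop (335,345), matching the projection. Next: go left of the lever and descend.

Emit:
play_rows --slide '[[0.6, -2, 1], [1.2, -4.5, 2.5], [1.2, -4.8, 4.5], [1.2, -4.8, 6.5], [1.2, -4.8, 8], [1.2, -4.8, 8], [1.2, -4.8, 8]]' --delta_rot '[[0, 0, 0], [0, 0, 0], [0, 0, 0], [0, 0, 0], [0, 0, 0], [0, 0, 0], [0, 0, 0]]'

```text
time: 7.83
tool_pos: [0.5707, 0.016, 0.1038]
tcp_rot: [3.139, -0.035, 0.002]
wrist_force: [-0.1, 0.5, 0.4]
width: 0.003
```

```bash
python3 - <<'E'
from h import *
plan(G(0,48,66));st()
for c in('side','top'):
    p=shot(c,c+'5')
    r=slice(90,270) if c=='side' else slice(110,290)
    cv2.imwrite('pics/%s5c.png'%c,cv2.resize(p['image'][r,230:430,::-1],None,fx=3.3,fy=3.3))
E
```

```text
slide [-0.38 -0.05  3.78] rot [ 0.003 -0.001 -0.002]
{'time': np.float64(7.8333), 'tool_pos': array([0.5707, 0.016 , 0.1038]), 'tcp_rot': array([ 3.1387e+00, -3.4800e-02,  2.2000e-03]), 'wrist_force': array([-0.1367,  0.4842,  0.3836]), 'width': np.float64(0.0027)}
```

View pics/side5c.png

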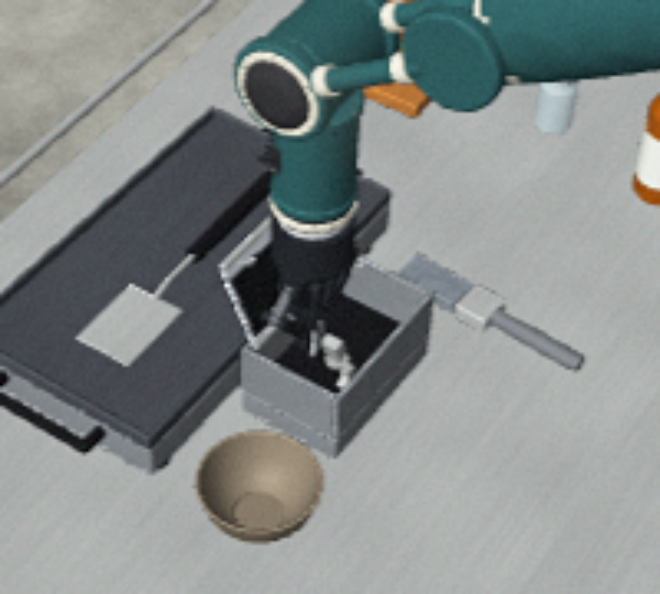

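View pics/top5c.png

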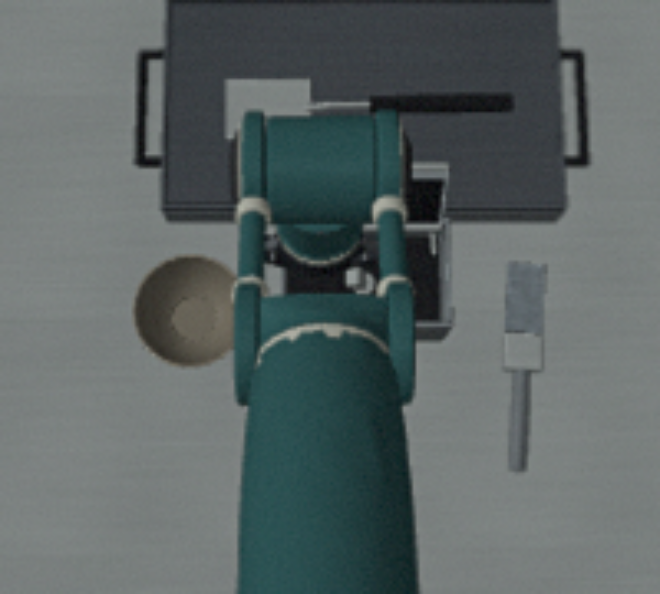

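The fingers stand left of the lever (side crop: fingers 315,340; lever 335,350), clear of walls. Lowering.

Emit:
play_rows --slide '[[-0.3, 0, 1], [-0.3, 0, 2.5], [-0.3, 0, 3.7], [-0.3, 0, 3.8], [-0.3, 0, 3.8]]' --delta_rot '[[0, 0, 0], [0, 0, 0], [0, 0, 0], [0, 0, 0], [0, 0, 0]]'

```text
time: 8.35
tool_pos: [0.5689, 0.0157, 0.0673]
tcp_rot: [3.139, -0.036, 0.007]
wrist_force: [0.3, -0.9, -0.2]
width: -0.003
```

Emit:
play_rows --slide '[[0, 0.5, 0], [0, 1, 0], [0, 1.5, 0], [0, 2, 0], [0, 2.3, 0], [0, 2.6, 0], [0, 2.6, 0]]' --delta_rot '[[0, 0, 0], [0, 0, 0], [0, 0, 0], [0, 0, 0], [0, 0, 0], [0, 0, 0], [0, 0, 0]]'

```text
time: 8.93
tool_pos: [0.5686, -0.011, 0.0678]
tcp_rot: [3.138, -0.036, 0.008]
wrist_force: [-0.3, -0.6, -0.3]
width: 0.0
```

```bash
python3 - <<'E'
from h import *
plan(G(0,11.5,66));st()
E
```

```text
slide [-0.22  0.9   0.18] rot [ 0.003 -0.005 -0.003]
{'time': np.float64(8.9333), 'tool_pos': array([ 0.5686, -0.011 ,  0.0678]), 'tcp_rot': array([ 3.1383, -0.0363,  0.0078]), 'wrist_force': array([-0.2603, -0.6262, -0.3232]), 'width': np.float64(0.0004)}
```

Emit:
play_rows --slide '[[0, 0.3, 0], [0, 0.6, 0], [0, 0.8, 0], [0, 0.8, 0]]' --delta_rot '[[0, 0, 0], [0, 0, 0], [0, 0, 0], [0, 0, 0]]'

```text
time: 9.27
tool_pos: [0.5684, -0.0195, 0.0678]
tcp_rot: [3.138, -0.036, 0.008]
wrist_force: [0.6, 1.4, 0.7]
width: -0.001
```

```bash
python3 - <<'E'
from h import *
plan(G(0,11.5,66));st()
for c in('side','top'):
    p=shot(c,c+'6')
    r=slice(130,230)
    cv2.imwrite('pics/%s6c.png'%c,cv2.resize(p['image'][r,280:400,::-1],None,fx=5,fy=5,interpolation=cv2.INTER_CUBIC))
    print([(d['at'],d['conf']) for d in landmark_of('lever_tip',p)],proj(p,G(0,16.5,74)),proj(p,G(0,-16.5,74)))
E
```

```text
slide [-0.21  0.05  0.18] rot [ 0.003 -0.005 -0.003]
{'time': np.float64(9.2667), 'tool_pos': array([ 0.5684, -0.0195,  0.0678]), 'tcp_rot': array([ 3.138 , -0.0365,  0.0078]), 'wrist_force': array([0.5543, 1.3873, 0.7081]), 'width': np.float64(-0.001)}
[([333.1, 191.9], 0.37)] [328.94223513 194.34400443] [334.59861004 188.20353855]
[] [335.63822916 193.62951456] [345.49454836 193.62706171]
```

View pics/side6c.png

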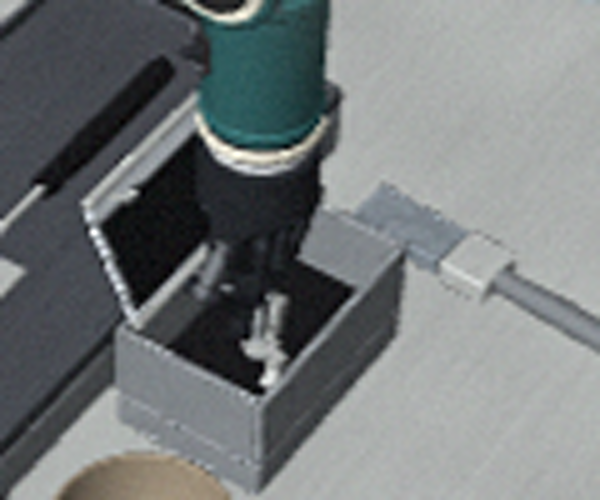

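View pics/top6c.png

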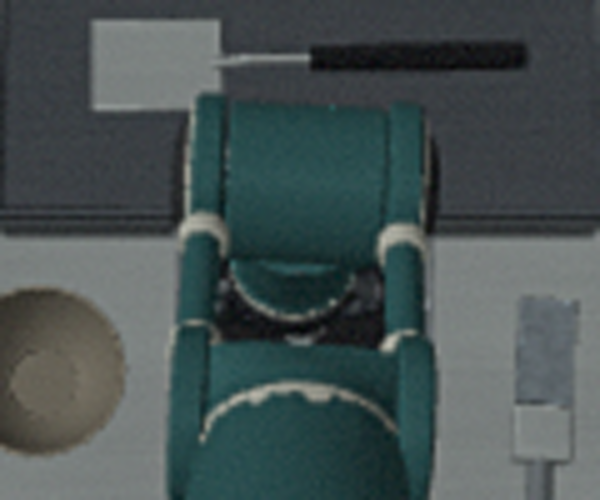

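The lever has moved part way (crop 277,310), with the finger strip beside it (258,325). Continuing gently.

Emit:
play_rows --slide '[[0, 0.2, 0], [0, 0.4, 0], [0, 0.4, 0]]' --delta_rot '[[0, 0, 0], [0, 0, 0], [0, 0, 0]]'

```text
time: 9.72
tool_pos: [0.568, -0.0233, 0.0673]
tcp_rot: [3.138, -0.036, 0.007]
wrist_force: [0.7, 0.9, 0.4]
width: -0.003
```

Emit:
play_rows --slide '[[0, 0.2, 0], [0, 0.3, 0], [0, 0.3, 0]]' --delta_rot '[[0, 0, 0], [0, 0, 0], [0, 0, 0]]'

```text
time: 9.97
tool_pos: [0.5678, -0.0257, 0.0672]
tcp_rot: [3.139, -0.037, 0.006]
wrist_force: [0.1, 5.0, -1.9]
width: -0.003
```

Emit:
play_rows --slide '[[0, 0.1, 0], [0, 0.2, 0], [0, 0.2, 0]]' --delta_rot '[[0, 0, 0], [0, 0, 0], [0, 0, 0]]'

```text
time: 10.22
tool_pos: [0.5678, -0.026, 0.0671]
tcp_rot: [-3.14, 0.039, -0.006]
wrist_force: [0.5, 8.3, -0.7]
width: -0.002
```

```bash
python3 - <<'E'
from h import *
st()
p=shot('side','side7')
cv2.imwrite('pics/side7c.png',cv2.resize(p['image'][150:220,290:380,::-1],None,fx=7,fy=7,interpolation=cv2.INTER_CUBIC))
E
```

```text
{'time': np.float64(10.2167), 'tool_pos': array([ 0.5678, -0.026 ,  0.0671]), 'tcp_rot': array([-3.1401,  0.0388, -0.0064]), 'wrist_force': array([ 0.4558,  8.3113, -0.6916]), 'width': np.float64(-0.0022)}
```

View pics/side7c.png

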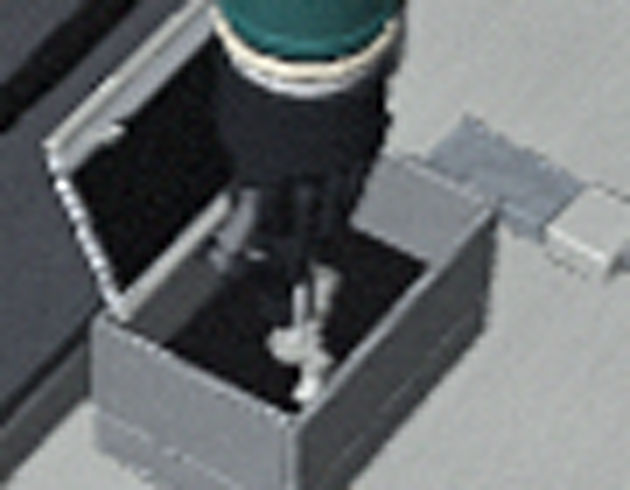

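Force rose from 5 to 8 N with almost no motion, so the lever has reached its stop. Backing off and up.

Emit:
play_rows --slide '[[0, -1, 0], [0, -2, 0], [0, -2, -2], [0, -2, -5], [0, -2, -9], [-3, -2, -12], [-7, -2, -13], [-11, -2, -13], [-15, -2, -13], [-15, -2, -13]]' --delta_rot '[[0, 0, 0], [0, 0, 0], [0, 0, 0], [0, 0, 0], [0, 0, 0], [0, 0, 0], [0, 0, 0], [0, 0, 0], [0, 0, 0], [0, 0, 0]]'

```text
time: 11.1
tool_pos: [0.4093, -0.0019, 0.1941]
tcp_rot: [-3.141, 0.038, 0.006]
wrist_force: [-0.7, 0.6, -0.9]
width: -0.001
```

```bash
python3 - <<'E'
from h import *
st()
p=shot('side','side8')
cv2.imwrite('pics/side8c.png',cv2.resize(p['image'][150:220,290:380,::-1],None,fx=7,fy=7,interpolation=cv2.INTER_CUBIC))
a=lambda x:(x-[290,150])*7
for L in(.45,.27,0,-.45): print(L,a(proj(p,G(0,38*np.sin(L),40+38*np.cos(L)))),a(proj(p,G(0,10*np.sin(L),40+10*np.cos(L)))))
for n in ['lever_tip','cover_edge','bowl','brush','spatula']: print(n,[(np.round(d['at'],1),d['conf'],pt(p,*d['at']).round(3)) for d in landmark_of(n,p)[:1]])
E
```

```text
{'time': np.float64(11.1), 'tool_pos': array([ 0.4093, -0.0019,  0.1941]), 'tcp_rot': array([-3.1409,  0.0378,  0.0058]), 'wrist_force': array([-0.7155,  0.6422, -0.9106]), 'width': np.float64(-0.0008)}
0.45 [272.57534084 310.12704058] [285.46715132 330.80730353]
0.27 [280.48468778 298.18423862] [287.51473293 327.70440818]
0 [292.80525014 282.90427813] [290.7113947  323.71216505]
-0.45 [312.24251447 267.06837189] [295.79371668 319.49768282]
lever_tip []
cover_edge [(array([313.6, 160.7]), 0.64, array([ 0.641, -0.037,  0.165]))]
bowl [(array([309.8, 243.6]), 0.91, array([0.536, 0.14 , 0.006]))]
brush [(array([381.6, 184.7]), 0.58, array([ 0.467, -0.196,  0.02 ]))]
spatula [(array([290.3, 166.2]), 0.7, array([ 0.744, -0.051,  0.073]))]
```

View pics/side8c.png

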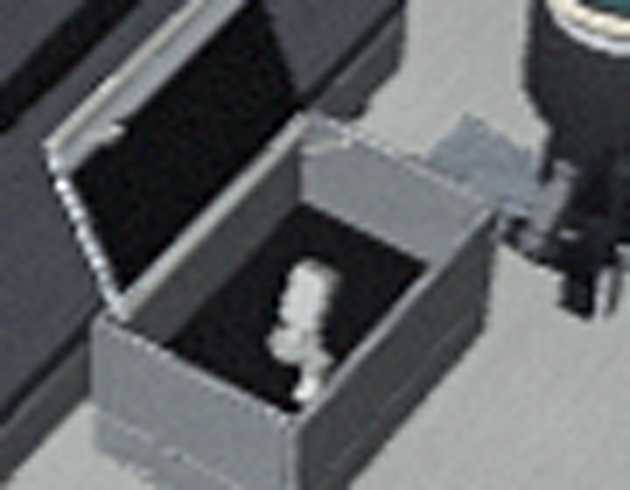

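```bash
python3 - <<'E'
from h import *
p=shot('top','top8')
a=cv2.imread('pics/s4.png')[160:210,310:355]; b=cv2.imread('pics/side8.png')[160:210,310:355]
t=p['image'][170:220,305:375,::-1]
cv2.imwrite('pics/cmp.png',np.hstack([cv2.resize(x,None,fx=8,fy=8,interpolation=cv2.INTER_CUBIC) for x in(a,b)]))
cv2.imwrite('pics/top8c.png',cv2.convertScaleAbs(cv2.resize(t,None,fx=10,fy=10,interpolation=cv2.INTER_CUBIC),alpha=1.6))
for L in(.45,.27,0,-.27,-.45): print(L,[((proj(p,G(x,r*np.sin(L),40+r*np.cos(L)))-[305,170])*10).round() for x,r in((0,38),(0,10))])
for y in(-80,80):print(((proj(p,G(-50,y,95))-[305,170])*10).round())
E
```

```text
0.45 [array([306., 236.]), array([340., 251.])]
0.27 [array([326., 235.]), array([345., 251.])]
0 [array([356., 234.]), array([353., 251.])]
-0.27 [array([386., 235.]), array([361., 251.])]
-0.45 [array([405., 236.]), array([365., 251.])]
[604. 373.]
[115. 373.]
```

View pics/cmp.png

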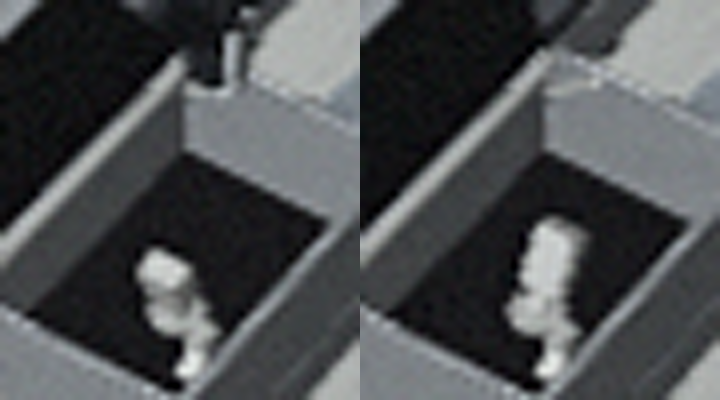

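View pics/top8c.png

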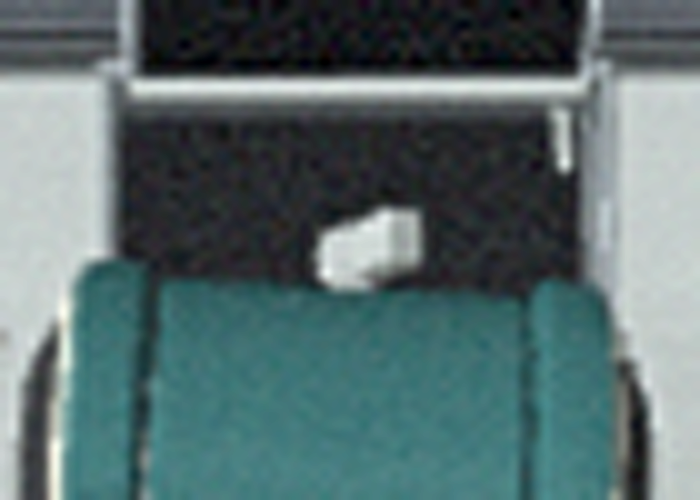

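The top view puts the lever's end face at about crop (403,233). That matches the prediction for fully on (405,236). The cover stands back and the arm is clear, so I'm handing in.

```bash
python3 - <<'E'
from h import *
st(); print(finish_job())
E
```

```text
{'time': np.float64(11.45), 'tool_pos': array([ 0.4193, -0.0025,  0.197 ]), 'tcp_rot': array([-3.1405,  0.0384, -0.0074]), 'wrist_force': array([0.0901, 0.8421, 0.1675]), 'width': np.float64(0.0005)}
the job is handed in; nothing more can be done
None
```

The griddle is switched on, and I handed the job in at about 11.5 s. I used only the closed fingertips, for presses and pushes. `finish_job()` gives no verdict, so what follows is from my own checks.

- **Cover, ajar:** I pressed at the disc down to its stop. The force reached about 14 N there, above the 3–6 N listed. When I lifted, the cover followed to about 0.65 rad.
- **Cover, open:** I pushed its free edge past upright. It fell back to its stop, about 2.0 rad by eye, and was still there in the last pictures.
- **Lever:** I pushed it across to its stop, where the force rose from 5 to 8 N with almost no further motion. In the top picture its end lies within a fraction of a pixel of where "fully on" should show. The lever network found nothing in the last side picture, so this rests on the picture and my projection.
- **Bystanders:** The bowl, brush and spatula looked unmoved. Their network positions shifted by up to about 18 mm between pictures, which I put down to network error, since nothing was touched. I did not measure the basket, oil, shaker and plate again.
- **Arm:** It ended clear of everything, with the wrist force near zero.

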